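Pin a locker key onto the key post with an R-clip

TASK

Lay the loose key's black ring fob over the steel post on the turntable so that it rests on the post's foot, and let go of it. Then take the R-clip and push its straight leg through the post's cross-hole, its bent leg riding over the outside of the post, until the neck stops against the post; keep it pressed home there with about 12 N for half a second (never pushing the post with more than 28 N), and let go. Leave everything else on the bench where it is.

Things in the scene. Friction and masses are not known exactly. Their poses are not given: they have to be found in the camera images.
- post: Steel post, 24 mm across, fixed upright in the middle of a round pine turntable (260 mm across, top 8 mm above the bench, does not turn). Origin: centre of the underside of its foot, on the turntable's top. Foot: disc 56 mm across, 4 mm high. Post's top 52 mm above the origin. A level cross-hole runs through along the post's x axis; usable from either side; a dark line across the top marks it.
- hole (a point): Middle of the cross-hole, on the post's axis, 36 mm above the post's origin. The hole is 8 mm wide and 8 mm high, its mouths flared by about 2 mm. Axes as those of the post.
- fob: Key on a black bakelite ring fob lying flat on the bench: ring 50 mm outside, 30 mm eye, 12 mm high, with a brass key fixed to it standing out along the fob's +x (key's end 69 mm from the ring's centre, key 7 mm wide with bits on the +y side, at mid-height). 60 g. Origin: centre of the ring, on its underside; z is up.
- clip: Steel R-clip of 6 mm wire, 65 g, flat on the bench, z up. Origin: on the underside, below the straight leg's axis, where the post's axis lies once the clip is home. Straight leg along +x, tip at x=37, y=0 mm. Back at y=0 to a loop ending at x=-69; its second wire runs forward at y=16 (axis), parallel to the leg from x=-58 to -32, then bends in to the neck at (-15,7). It goes in along its own +x.
- clip_seat (a point): Point on the straight leg's axis, 3 mm above the clip's underside, that comes to the middle of the cross-hole when the clip is home: the post then lies in the bent leg's belly, with about 1 mm play. Pushed about 1 mm further the neck meets the post as a solid stop. Axes as the clip's.
- clip_tip (a point): Tip of the clip's straight leg, 37 mm ahead of clip_seat.
- clip_grip (a point): Good place to hold the clip: midway between its two parallel wires, x = -45, y = 8 mm on the clip; 22 mm wide across the clip's y, 6 mm high.
- clip_arm (a joint): Spring of the bent leg, which runs from the neck round the belly to a pinched lip at x=13, y=10.5 and a flared end at x=31, y=18 mm. Hinged at the neck: 0 rad relaxed, grows as it opens; 0.6 N m/rad. Riding over the post it opens to about 0.17 rad, which takes a push of roughly 4 to 8 N along the clip, then it snaps back to about 0.
- brass_key: Bystander: tarnished brass key, 55 mm long, 4 mm thick, lying on the turntable near its rim. Origin near its middle, underside.
- steel_key: Bystander: dark steel key of the same shape, on the turntable near its rim.
- pink_tag: Bystander: faded pink plastic tag, 50 x 27 x 5 mm, on the turntable near its rim. Origin: centre of its underside.
- padlock: Bystander: brass padlock lying on the bench, body 40 x 38 x 20 mm, shackle to its +x. Origin: under the middle of its body.
- stapler: Bystander: stapler lying on the bench, 130 x 34 mm, 43 mm high. Origin: centre of its underside.
Mind the look-alikes: they are no part of the job. Several things look just like the fob: the one meant starts farthest to the robot's right.

How it is judged:
By the outcome, as a careful person would: the job done as asked, in the order asked, and still so for the second after the job is handed in, with the robot touching nothing.
It also fails if it takes over 58 s, if anything falls off the work surface, if the arm or the gripper's body presses on something with over 40 N, if the wrist force passes 120 N, or if a joint passes its speed limit or range.

ROBOT

A 6-joint arm with a two-finger parallel gripper is mounted at the origin on the work surface. World frame = base frame: x ahead of the robot, y to its left, z up, the work surface at z = 0. Lengths are in m, angles in rad, forces in N, time in s.
With the tool pointing down it reaches from about 0.2 to 0.875 m from the base axis. Payload 3.4 kg.
Tool frame: the origin (TCP) lies on the centre line of the jaws, within the pads' length; the fingertips stand 25 mm ahead of it and the grasp point (between the pads) lies 6 mm ahead of it; z points along the fingers, y is the line along which they close (so a half turn about z gives the same grasp; the last joint's range is limited). The gripper opens to 94 mm and grips with 3 to 60 N. Pads are 16 mm wide; open, the fingers measure 119 mm over their backs; the gripper's body (75 mm by 177 mm) begins 78 mm behind the grasp point.
Start: joints at [-1.412, 0.276, 1.505, -0, 1.361, -0.121], TCP at [0.159, -0.553, 0.23] pointing down, gripper open.
Joint ranges: [-2.89, 2.89], [-0.75, 2.08], [0.22, 2.7], [-1.18, 4.32], [0.11, 2.71], [-2.7, 2.7]. Speed limits (rad/s): [2.57, 2.57, 3.14, 3.14, 3.14, 3.14].

INTERFACE

Orientations are given as a unit quaternion [x, y, z, w].
In Python, from cell import env gives the robot as it stands.
- The arm moves only by the tool carry_out, never from a script. Its argument "motion" is a list of rows, each an object with "dp": the shift along the tool's x, y, z in cm, a list of three; "angular": the turn, a rotation vector about the tool's x, y, z in degrees, a list of three; "grip": the closure, from -1 (fully open) to 1 (shut), so that 0 is half open. In form: [{"dp": [dx, dy, dz], "angular": [rx, ry, rz], "grip": grip}, ...]. A call has 1 to 10 rows; each row shifts and turns the commanded pose from where the row before left it, along the tool's axes as they then stand; what a row does not reach is not made up. A row lasts 1/8 s, in which the tool goes at most 62.5 mm and 10.7 degrees, less where a joint would pass 70% of its speed; a pose out of reach is approached as far as the arm can. A call with a gripper value outside its range is refused whole. The fingers move at their own pace and stop on an object; "newtons" is the grip in N (left out, the last holds). Time passes only in rows, so rows that do not move let the fingers close. It gives the time, the measured TCP pose, the force, the opening and the grip force at its end, in the units of the state.
- env.sense(): the state, without advancing time (a new reading comes with each control period).
- env.capture(name): name is "scene" or "top"; returns the picture (480x640x3 uint8, blue, green, red); there is no depth.
- env.camera_model(name): a dict with "intrinsics" (3x3 intrinsics, pixels), "D" ([k1, k2, p1, p2, k3] as OpenCV has them; the pictures are not rectified), "view" (4x4, takes a point from world to camera coordinates). Camera axes: x right, y down, z forward; pixel columns grow to the right and rows downward; lengths in m; the calibration is good to about 2 mm. A picture is of the moment at which its call begins. camera_model takes no time and is no camera call.
- env.close_job(): hands the job in; it is judged then, once.
Trained networks look in the newest picture that a camera, given by its name, has taken for a name from the list of things; names that differ only in an ending like _2 or _b are one class to them, and where a whole thing is asked for, a point or a joint stands for the part that bears it (a point fixed in the world has none). Each returns a list of dicts, best first, with "p" (0 to 1); they miss things now and then, are a little off and sometimes report something else, mostly with a low value. They report only what shows in the picture. A call takes as long as a camera call. They do not tell look-alikes from the thing itself.
- env.look_for(label, camera): "bbox" ([left, top, width, height] in pixels, round what is visible of it).
The state is a dict: "time": time; "joints": joint angles; "dq": joint speeds; "effort": joint torques, N m; "position": TCP position; "ee_rot": TCP orientation; "contact_force": force on the tool from outside, world axes, zero at the start; "torque": the same for the moment, N m; "finger_gap": opening from 0.0 (shut) to 1.0 (fully open); "grip_force": force on a finger pad.
Only numpy, scipy, OpenCV 4.12 (cv2) and the standard library are available. Lean on these libraries where they do the work, as an engineer would, in place of code of your own. Each camera call takes 0.05 s, during which the arm holds its last target. There are 200 camera calls.

## Working session

There is one attempt and no reset: what is moved stays moved. The work goes in short steps, Python scripts to look and compute and a tool call to move; the robot and the scene stay as the last step left them, time stands still between calls to the robot, and variables do not carry over. Pictures are saved under pics/ and viewed, at most 10 in all, crops included, and the job is handed in when it is done.

Besides the shell and the picture viewer there is one more tool, called as name([rows], argument=value, ...), one row to a line, values as JSON. carry_out: Moves the arm, as the interface text tells. Its arguments: {"type":"object","properties":{"motion":{"type":"array","items":{"type":"object","properties":{"dp":{"type":"array","items":{"type":"number"}},"angular":{"type":"array","items":{"type":"number"}},"grip":{"type":"number"}}}},"newtons":{"type":"number"}},"required":["motion"]}

```bash
mkdir -p pics
cat > h.py <<'E'
import numpy as np, cv2, sys
sys.path.insert(0,'.')
from cell import env
def cam(n):
    m=env.camera_model(n); return np.array(m["intrinsics"],float),np.array(m["D"],float),np.array(m["view"],float)
def unproj(n,px,z):
    K,D,V=cam(n); p=cv2.undistortPoints(np.array(px,float).reshape(-1,1,2),K,D).reshape(-1,2)
    R,t=V[:3,:3],V[:3,3]; c=-R.T@t
    d=np.c_[p,np.ones(len(p))]@R
    return c+d*((z-c[2])/d[:,2])[:,None]
def proj(n,P):
    K,D,V=cam(n); return cv2.projectPoints(np.array(P,float).reshape(-1,3),V[:3,:3],V[:3,3],K,D)[0].reshape(-1,2)
E
python3 - <<'E'
from h import *
for c in ("top","scene"):
    cv2.imwrite(f"pics/{c}0.png",env.capture(c))
    K,D,V=cam(c); print(c,K.round(1).tolist(),D.round(3),(-V[:3,:3].T@V[:3,3]).round(3), V[2,:3].round(2))
for l in ("post","fob","clip","hole","clip_tip","padlock","stapler"):
    for c in ("top","scene"):
        print(l,c,[([round(x) for x in d["bbox"]],round(d["p"],2)) for d in env.look_for(l,c)])
s=env.sense();print(s["time"],s["position"],s["ee_rot"],s["finger_gap"])
E
```

```text
top [[445.7, 0.0, 313.8], [0.0, 445.7, 239.2], [0.0, 0.0, 1.0]] [-0.041  0.     0.     0.     0.   ] [ 0.423 -0.009  1.005] [ 0.07 -0.01 -1.  ]
scene [[617.1, 0.0, 316.1], [0.0, 617.1, 241.6], [0.0, 0.0, 1.0]] [-0.001  0.     0.     0.     0.   ] [0.982 0.655 0.855] [-0.41 -0.58 -0.7 ]
post top [([287, 196, 23, 26], 0.69)]
post scene [([286, 259, 29, 30], 0.65), ([433, 352, 62, 14], 0.45)]
fob top [([411, 240, 25, 38], 0.76), ([202, 312, 26, 40], 0.68)]
fob scene [([249, 167, 42, 20], 0.8), ([290, 234, 24, 13], 0.66), ([457, 260, 29, 33], 0.65)]
clip top [([148, 250, 34, 35], 0.76), ([157, 138, 20, 35], 0.75)]
clip scene [([433, 352, 61, 13], 0.71)]
hole top [([290, 198, 18, 19], 0.59), ([444, 131, 33, 61], 0.31)]
hole scene [([283, 255, 30, 38], 0.7)]
clip_tip top [([152, 248, 34, 37], 0.61)]
clip_tip scene [([349, 277, 14, 23], 0.59), ([435, 348, 60, 15], 0.57)]
padlock top [([158, 139, 18, 32], 0.93)]
padlock scene [([319, 412, 50, 41], 0.94)]
stapler top [([443, 132, 35, 61], 0.7)]
stapler scene [([128, 173, 60, 30], 0.9), ([318, 412, 52, 41], 0.2)]
0.8 [ 0.15878295 -0.55266122  0.23050847] [9.90233265e-01 1.39420508e-01 3.30029791e-06 5.47659051e-05] 1.0020516242511932
```

View pics/top0.png

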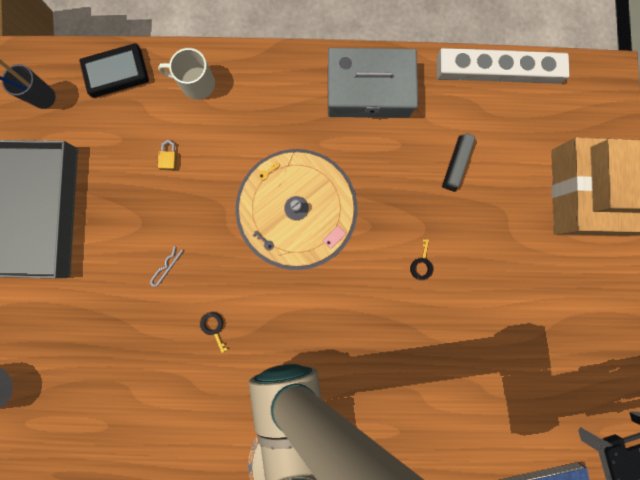

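View pics/scene0.png

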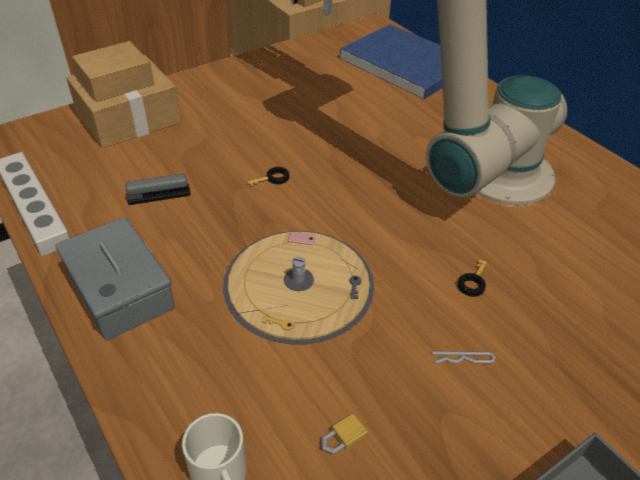

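The top view shows the right-hand fob at (422,268), with its key pointing up to (427,240). The clip is at (167,267), its loop end at (155,283), and the post is at (297,207). Of the two fobs, the one at (422,268) is farthest to the robot's right. I'll take close crops next.

Run:
```python
from h import *
T=cv2.imread("pics/top0.png");S=cv2.imread("pics/scene0.png")
def crop(I,x,y,w=56,h=42):
    return cv2.resize(I[y:y+h,x:x+w],(400,300),interpolation=cv2.INTER_CUBIC)
a=np.hstack([crop(T,395,238),crop(T,140,244)])
b=np.hstack([crop(T,269,188),crop(S,433,337,80,60) if 0 else crop(S,270,252)])
cv2.imwrite("pics/c1.png",np.vstack([a,b]))
hsv=cv2.cvtColor(T,cv2.COLOR_BGR2HSV)
# fob ring dark pixels
def blob(mask,x0,y0,w,h):
    m=np.zeros_like(mask);m[y0:y0+h,x0:x0+w]=mask[y0:y0+h,x0:x0+w];ys,xs=np.nonzero(m);return np.c_[xs,ys].astype(float)
dark=(T.max(2)<60)
P=blob(dark,405,252,35,35);(c,r)=cv2.minEnclosingCircle(P.astype(np.float32));print("ring",c,r,P.mean(0),unproj("top",[c,P.mean(0)],0.010).round(4).tolist())
key=(hsv[...,1]>150)&(hsv[...,2]>170)&(hsv[...,0]>17)
P=blob(key,415,235,20,26);print("key",len(P),P.mean(0),P.min(0),P.max(0))
gray=(hsv[...,1]<70)&(hsv[...,2]>70)
P=blob(gray,145,240,45,50);W=unproj("top",P,0.004)[:,:2];m=W.mean(0);u,s,v=np.linalg.svd(W-m);print("clip",len(P),m,v[0],np.degrees(np.arctan2(*v[0][::-1])),((W-m)@v[0]).min(),((W-m)@v[0]).max(),((W-m)@v[1]).min(),((W-m)@v[1]).max())
g=cv2.HoughCircles(cv2.cvtColor(T,cv2.COLOR_BGR2GRAY),cv2.HOUGH_GRADIENT,1,50,param1=100,param2=20,minRadius=52,maxRadius=66);print(g)
if g is not None: print(unproj("top",[g[0,0,:2]],0.008))
```

```text
ring (421.3500061035156, 268.1300048828125) 10.813029289245605 [421.38095238 268.40952381] [[0.4366, -0.2613, 0.01], [0.4359, -0.2613, 0.01]]
key 72 [425.02777778 246.73611111] [423. 239.] [428. 257.]
clip 250 [0.42826378 0.31262963] [-0.8162663  0.5776758] 144.71276374447692 -0.05265652270745419 0.04964795241599482 -0.013080073244039541 0.010374683969711498
[[[296.5 208.5  56.8]]]
[[0.56560831 0.02098385 0.008     ]]
```

View pics/c1.png

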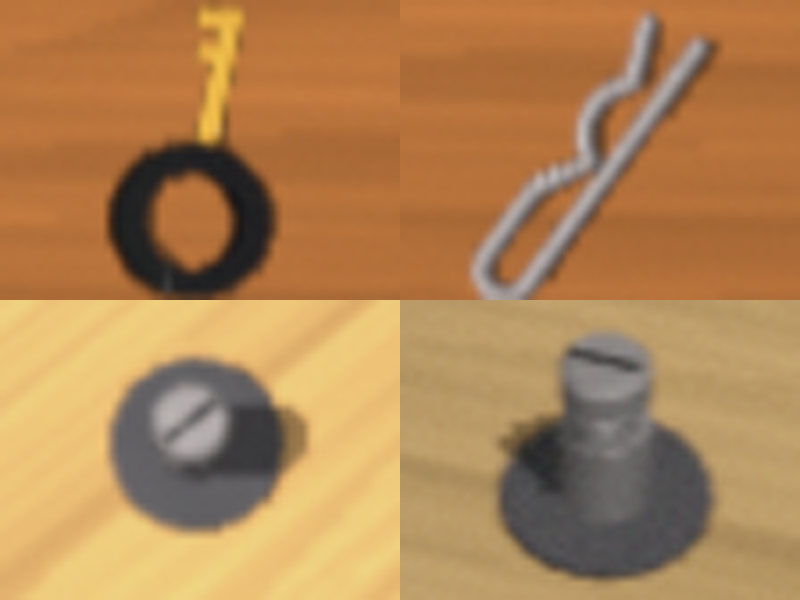

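Crops: the ring's centre is near (421.4,268.5) and its key points up and slightly right. The clip's straight leg is its right-hand wire, with the tip at about (183,250). In the top view the foot's centre is at (296.5,208.2), the post's top is at (295.6,205.2), and the mark line runs lower-left to upper-right. I'll fit poses from both views.

```bash
cat >> h.py <<'E'
from scipy.optimize import minimize,least_squares
CL=np.array([(37,0),(-58,0),(-64,3),(-66,8),(-64,13),(-58,16),(-32,16),(-15,7),(-11,11),(-5,15),(0,16),(6,14.5),(13,10.5),(31,18)])/1000.
a=np.linspace(0,2*np.pi,120,endpoint=False); circ=np.c_[np.cos(a),np.sin(a)]
def cpts(p,z): # clip pose x,y,yaw -> wire axis points
    c,s=np.cos(p[2]),np.sin(p[2]); return np.c_[CL@np.array([[c,s],[-s,c]])+p[:2],np.full(len(CL),z)]
def clipfit(img,n,p0,z,u=6):
    """wire silhouette fit in one camera"""
    hsv=cv2.cvtColor(img,cv2.COLOR_BGR2HSV)
    q=proj(n,cpts(p0,z)); x0,y0=(q.min(0)-10).astype(int); x1,y1=(q.max(0)+10).astype(int)
    sat=cv2.resize(hsv[y0:y1,x0:x1,1],None,fx=u,fy=u,interpolation=cv2.INTER_CUBIC).astype(float)
    def f(p):
        P=cpts(p,z);q=(proj(n,P)-[x0,y0]+.5)*u-.5
        K,D,V=cam(n);d=(V[:3,:3]@P.mean(0)+V[:3,3])[2];w=0.006*K[0,0]/d*u
        m=np.zeros(sat.shape,np.uint8);cv2.polylines(m,[np.round(q*16).astype(np.int32)],False,255,max(1,int(round(w))),cv2.LINE_AA,4)
        m=cv2.GaussianBlur(m.astype(float)/255,(0,0),u*.5);m-=m.mean();g=sat-sat.mean()
        return (m*g).sum()/np.sqrt((m*m).sum()*(g*g).sum())
    best=None
    for k in range(3):
        sx=np.array([[0,0,0],[.006,0,0],[0,.006,0],[0,0,.08]])/(k+1)
        st=p0 if best is None else best.x
        r=minimize(f,st,method="Nelder-Mead",options=dict(initial_simplex=st+sx,xatol=1e-5,fatol=1e-6,maxiter=300))
        best=r
    return best.x,best.fun
E
python3 - <<'E'
from h import *
T=cv2.imread("pics/top0.png");S=cv2.imread("pics/scene0.png")
o=np.array([269,188]);so=np.array([270,252]);k=56/400
px=lambda a,b,off: np.array([a,b])*k+off-.43
foot={"top":px(196.5,144,o),"scene":px(206,196,so)};top={"top":px(190,123,o),"scene":px(205,66,so)}
for n in foot:
    print(n,"foot",unproj(n,[foot[n]],.012).round(4),"top",unproj(n,[top[n]],.060).round(4))
    l=[px(165,142,o),px(215,102,o)] if n=="top" else [px(168,50,so),px(240,68,so)]
    w=unproj(n,l,.060);d=w[1]-w[0];print("line",w.mean(0).round(4),np.degrees(np.arctan2(d[1],d[0])))
p0=np.array([.4283,.3126,np.radians(-35.3)])+[.0135,-.0095-.004,0]
for n,I in(("top",T),("scene",S)):
    x,f=clipfit(I,n,p0,.003);print(n,"clip",x[:2].round(4),np.degrees(x[2]).round(2),f)
# ring in scene
dark=S.max(2)<60;m=np.zeros(dark.shape,np.uint8);m[164:190,262:294]=dark[164:190,262:294]
ys,xs=np.nonzero(m);c=(xs.min()+xs.max())/2,(ys.min()+ys.max())/2;print("fob scene",c,unproj("scene",[c],.007).round(4))
hs=cv2.cvtColor(S,cv2.COLOR_BGR2HSV);ky=(hs[...,1]>150)&(hs[...,2]>150)&(hs[...,0]>18)
ys,xs=np.nonzero(ky[170:192,244:268]);print("key",unproj("scene",[(xs.mean()+244,ys.mean()+170)],.006).round(4), unproj("top",[(425.0,246.7)],.006).round(4),unproj("top",[(426.3,239),(423.7,257.5)],.006).round(4))
E
```

```text
top foot [[0.5668 0.0218 0.012 ]] top [[0.5661 0.0224 0.06  ]]
line [0.5664 0.0224 0.06  ] -49.89748484160269
scene foot [[0.5662 0.0216 0.012 ]] top [[0.5662 0.0212 0.06  ]]
line [0.5651 0.0191 0.06  ] 127.62126061816471
top clip [0.4386 0.2973] -34.22 -0.9911608505899737
scene clip [0.4367 0.2956] -34.17 -0.9873702265440953
fob scene (np.float64(277.5), np.float64(175.0)) [[ 0.434  -0.2636  0.007 ]]
key [[ 0.4817 -0.2746  0.006 ]] [[ 0.485  -0.2705  0.006 ]] [[ 0.5025 -0.2735  0.006 ]
 [ 0.4606 -0.2676  0.006 ]]
```

```bash
cat >> h.py <<'E'
from scipy.spatial.transform import Rotation as Rn
def plan(xyz,yaw):
    s=env.sense();R=Rn.from_quat(s["ee_rot"]);M=R.as_matrix();th=np.degrees(np.arctan2(M[1,0],M[0,0]))
    rz=(th-yaw+180)%360-180
    t=np.radians(yaw);A=np.array([[np.cos(t),np.sin(t),0],[np.sin(t),-np.cos(t),0],[0,0,-1]])
    M2=M@Rn.from_euler('z',rz,degrees=True).as_matrix()
    print("t",s["time"],"pos",np.round(s["position"],4),"yaw",th.round(2),"tilt",np.round(M[:2,2],4),"J",np.round(s["joints"],2),"gap",round(s["finger_gap"]*94,1),"gf",s["grip_force"],"F",np.round(s["contact_force"],1))
    print("-> rz",rz.round(2),"dp cm then",(A.T@(np.array(xyz)-s["position"])*100).round(2))
E
python3 -c "
from h import *
plan([.435,-.2625,.10],-12)"
```

```text
t 0.8 pos [ 0.1588 -0.5527  0.2305] yaw 16.03 tilt [ 0.     -0.0001] J [-1.41  0.28  1.5   0.    1.36 -0.12] gap 94.2 gf 0.0 F [ 0.3 -0.7 -1.3]
-> rz 28.03 dp cm then [ 20.99 -34.12  13.05]
```

carry_out([
  {"dp":[0,0,0],"angular":[0,0,9.5],"grip":-1},
  {"dp":[0,0,0],"angular":[0,0,9.5],"grip":-1},
  {"dp":[0,0,0],"angular":[0,0,9],"grip":-1},
  {"dp":[2.5,-4.1,1.5],"angular":[0,0,0],"grip":-1},
  {"dp":[2.5,-4.1,1.5],"angular":[0,0,0],"grip":-1},
  {"dp":[2.5,-4.1,1.5],"angular":[0,0,0],"grip":-1},
  {"dp":[2.5,-4.1,1.5],"angular":[0,0,0],"grip":-1},
  {"dp":[2.5,-4.1,1.5],"angular":[0,0,0],"grip":-1},
  {"dp":[2.5,-4.1,1.5],"angular":[0,0,0],"grip":-1},
  {"dp":[2.5,-4.1,1.5],"angular":[0,0,0],"grip":-1},
], newtons=20)

```text
time: 2.05
position: [0.3906, -0.3072, 0.1253]
ee_rot: [0.995, -0.104, 0.0, 0.0]
contact_force: [0.2, -0.3, 0.8]
finger_gap: 0.999
grip_force: 0.0
```

```bash
python3 -c "
from h import *
plan([.435,-.2625,.08],-12)"
```

```text
t 2.05 pos [ 0.3906 -0.3072  0.1253] yaw -11.98 tilt [ 0.0007 -0.0008] J [-0.81  0.24  1.83 -0.    1.06  0.97] gap 93.9 gf 0.0 F [ 0.2 -0.3  0.8]
-> rz 0.02 dp cm then [ 3.41 -5.29  4.53]
```

carry_out([
  {"dp":[1.7,-2.65,2],"angular":[0,0,0],"grip":-1},
  {"dp":[1.7,-2.65,2],"angular":[0,0,0],"grip":-1},
  {"dp":[0,0,3],"angular":[0,0,0],"grip":-0.4},
  {"dp":[0,0,2.7],"angular":[0,0,0],"grip":-0.3},
  {"dp":[0,0,0],"angular":[0,0,0],"grip":-0.3},
])

```text
time: 2.68
position: [0.4332, -0.2628, 0.0274]
ee_rot: [0.995, -0.104, -0.001, -0.001]
contact_force: [-0.8, 0.2, -0.2]
finger_gap: 0.719
grip_force: 0.0
```

```bash
python3 -c "
from h import *
plan([.435,-.2625,.027],-12)
cv2.imwrite('pics/top1.png',env.capture('top'));S=env.capture('scene');cv2.imwrite('pics/s1.png',cv2.resize(S[130:220,220:340],(800,600),interpolation=cv2.INTER_CUBIC))"
```

```text
t 2.675 pos [ 0.4332 -0.2628  0.0274] yaw -11.95 tilt [-0.0022  0.0017] J [-0.68  0.38  1.93 -0.    0.83  1.1 ] gap 67.6 gf 0.0 F [-0.8  0.2 -0.2]
-> rz 0.05 dp cm then [ 0.17 -0.07  0.04]
```

View pics/s1.png

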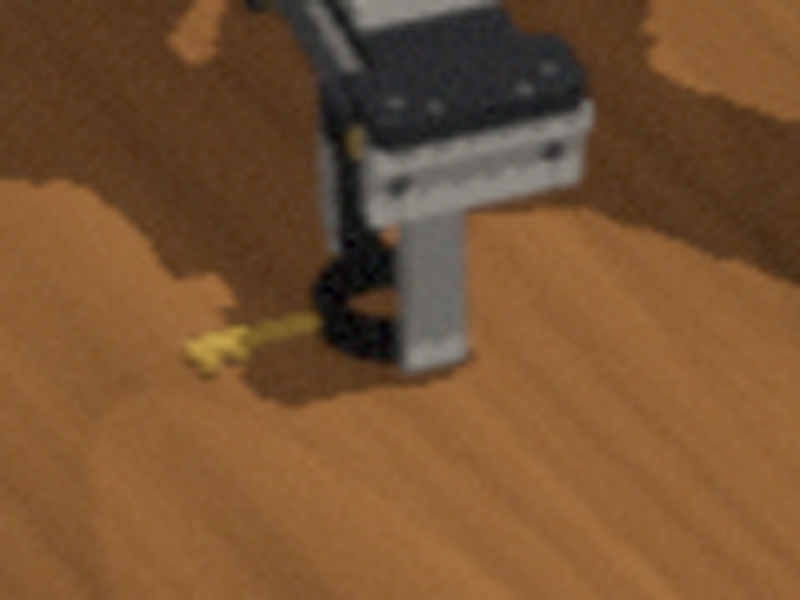

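The open fingers straddle the ring; the near finger is at about (432,300) in the crop. I'll close now.

carry_out([
  {"dp":[0.15,0,0],"angular":[0,0,0],"grip":-0.3},
  {"dp":[0,0,0],"angular":[0,0,0],"grip":0.2},
  {"dp":[0,0,0],"angular":[0,0,0],"grip":0.2},
  {"dp":[0,0,0],"angular":[0,0,0],"grip":0.2},
  {"dp":[0,0,0],"angular":[0,0,0],"grip":0.2},
  {"dp":[0,0,-2],"angular":[0,0,0],"grip":0.2},
  {"dp":[0,0,-4],"angular":[0,0,0],"grip":0.2},
  {"dp":[0,0,-4],"angular":[0,0,0],"grip":0.2},
], newtons=20)

```text
time: 3.78
position: [0.4347, -0.2634, 0.129]
ee_rot: [0.995, -0.104, -0.001, -0.0]
contact_force: [1.1, -1.2, -1.0]
finger_gap: 0.532
grip_force: 20.0
```

```bash
python3 -c "
from h import *
plan([.5665,.0218,.127],-12)"
```

```text
t 3.775 pos [ 0.4347 -0.2634  0.129 ] yaw -11.97 tilt [-0.0013  0.0008] J [-0.68  0.26  1.8  -0.    1.08  1.1 ] gap 50.0 gf 19.99981896020472 F [ 1.1 -1.2 -1. ]
-> rz 0.03 dp cm then [  6.96 -30.64   0.2 ]
```

carry_out([
  {"dp":[0.8,-3.5,0],"angular":[0,0,0],"grip":0.2},
  {"dp":[0.8,-3.5,0],"angular":[0,0,0],"grip":0.2},
  {"dp":[0.8,-3.5,0],"angular":[0,0,0],"grip":0.2},
  {"dp":[0.8,-3.5,0],"angular":[0,0,0],"grip":0.2},
  {"dp":[0.8,-3.5,0],"angular":[0,0,0],"grip":0.2},
  {"dp":[0.8,-3.5,0],"angular":[0,0,0],"grip":0.2},
  {"dp":[0.8,-3.5,0],"angular":[0,0,0],"grip":0.2},
  {"dp":[0.8,-3.5,0],"angular":[0,0,0],"grip":0.2},
  {"dp":[0.55,-2.6,1.5],"angular":[0,0,0],"grip":0.2},
  {"dp":[0,0,0],"angular":[0,0,0],"grip":0.2},
])

```text
time: 5.03
position: [0.566, 0.0226, 0.112]
ee_rot: [0.995, -0.103, -0.001, 0.0]
contact_force: [-0.6, 0.4, -1.0]
finger_gap: 0.535
grip_force: 20.0
```

```bash
python3 -c "
from h import *
plan([.5665,.0218,.112],-12)
T=env.capture('top');S=env.capture('scene');cv2.imwrite('pics/S2f.png',S)
f=lambda I,x,y:cv2.resize(I[y:y+60,x:x+80],(400,300),interpolation=cv2.INTER_CUBIC)
cv2.imwrite('pics/s2.png',np.hstack([f(S,250,220),f(T,255,175)]))"
```

```text
t 5.025 pos [0.566  0.0226 0.112 ] yaw -11.81 tilt [-0.003   0.0002] J [-0.08  0.36  1.7  -0.    1.09  1.69] gap 50.3 gf 20.000191535800695 F [-0.6  0.4 -1. ]
-> rz 0.19 dp cm then [0.07 0.07 0.  ]
```

View pics/s2.png

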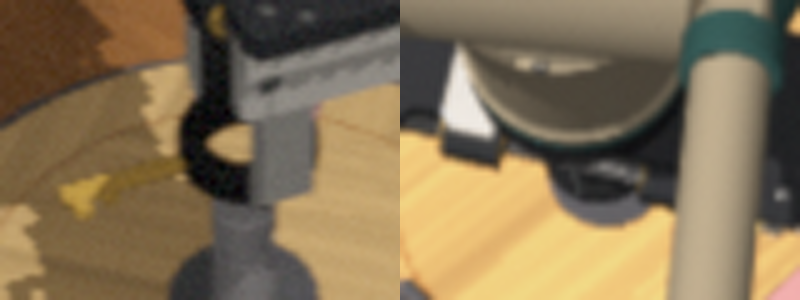

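```bash
python3 -c "
from h import *
c=np.array(env.sense()['position'])
for dx in(-.003,0,.003):
  b=c[:2]+dx*np.array([.978,-.208])
  P=np.vstack([np.c_[b+.025*circ,np.full(120,z)] for z in(.0846,.0966)]);q=proj('scene',P)
  E=proj('scene',np.c_[b+.015*circ,np.full(120,.0966)])
  print(dx,'left',((q.min(0)-[250,220]+.5)*5).round(),'bottom',((q.max(0)-[250,220]+.5)*5).round(),'eye L,T',((E.min(0)-[250,220]+.5)*5).round(),((E.max(0)-[250,220]+.5)*5).round())
I=cv2.imread('pics/S2f.png');m=I[235:262,280:300].max(2);print(m)
"
```

```text
-0.003 left [180.  81.] bottom [324. 207.] eye L,T [208. 101.] [295. 162.]
0 left [172.  83.] bottom [316. 209.] eye L,T [200. 103.] [287. 164.]
0.003 left [163.  85.] bottom [308. 211.] eye L,T [192. 105.] [279. 166.]
[[194 194 195 196 196 192 180 150 108  84  50  24  22  22  26  30  66  92
  102 124]
 [191 194 195 198 196 188 177 156 125  89  51  31  25  19  12  29  67  95
  106 120]
 [173 195 198 197 194 184 175 160 129  90  50  20  25  22  21  28  64  94
  104 110]
 [186 197 200 195 188 178 174 174 150  94  52  22  15  22  18  24  66  95
  105 114]
 [171 197 198 191 185 176 175 167 139  82  32  17  19  15  16  27  64  96
  111 125]
 [172 196 195 186 178 176 176 154  90  43  24  16  16  12  10  29  65  97
  124 135]
 [196 195 189 182 177 176 164 119  45  19  14  17  26  17  18  27  50  87
  122 142]
 [198 192 187 177 176 170 140  71  28  26  16   8  18  17  18   7  42  83
  123 141]
 [193 186 174 174 170 147  89  32   7  18  14  18  17  14  18  18  25  61
  111 135]
 [175 175 178 182 180 148  64  12  15  16  14  10  13  12  19  31  49  73
   90 106]
 [160 181 186 188 176 131  47  
[... 714 characters left out ...]
  24  37
   39  48]
 [127 128 125 123 122 125 109  53  16  17  21  18  17  26  23  27  15  25
   27  37]
 [121 121 120 112 120 157 157 100  36   8  14  16  20  19  29  20  24  23
   22  45]
 [114 117 123 123 128 133 134 103  59  24  16  21   9  15  20  16  21  23
   23  43]
 [123 126 123 124 126 128 129 123 103  69  36  20  15  21  19  24  24  13
   18  41]
 [119 120 124 124 126 127 128 123 123 109  80  50  19  24   8  16  13  11
   20  44]
 [117 119 120 118 118 121 124 121 123 119 114 101  69  38  29  26  20  19
   22  36]
 [122 120 125 122 122 122 118 119 120 120 119 110  98  81  70  61  45  44
   36  49]
 [126 125 126 124 123 126 126 123 119 118 122 115 101  87  86  85  83  79
   82  75]]
```

```bash
python3 -c "
from h import *
c=np.array(env.sense()['position']);c[2]=.0906
q=proj('scene',[c])[0]
for d in([1.6,.0],[1.6,.3],[1.4,-.3]):
  r=unproj('scene',[q+d],.0906)[0]; print(d,((r-c)*1000).round(2), 'to post scene', ((np.array([.5662,.0212])-r[:2])*1000).round(2),'post mean',((np.array([.5663,.0216])-r[:2])*1000).round(2))
"
```

```text
[1.6, 0.0] [-2.33  1.53  0.  ] to post scene [ 2.44 -1.21] post mean [ 2.54 -0.81]
[1.6, 0.3] [-1.93  2.14  0.  ] to post scene [ 2.04 -1.83] post mean [ 2.14 -1.43]
[1.4, -0.3] [-2.45  0.72  0.  ] to post scene [ 2.56 -0.4 ] post mean [ 2.66 -0.  ]
```

carry_out([
  {"dp":[0.2,0.07,0],"angular":[0,0,0],"grip":0.2},
  {"dp":[0,0,1],"angular":[0,0,0],"grip":0.2},
  {"dp":[0,0,1],"angular":[0,0,0],"grip":0.2},
  {"dp":[0,0,0.6],"angular":[0,0,0],"grip":0.2},
  {"dp":[0,0,0.5],"angular":[0,0,0],"grip":0.2},
  {"dp":[0,0,0],"angular":[0,0,0],"grip":0.2},
])

```text
time: 5.88
position: [0.5682, 0.0202, 0.0819]
ee_rot: [0.995, -0.104, -0.001, 0.0]
contact_force: [0.6, 0.3, -0.4]
finger_gap: 0.533
grip_force: 20.0
```

carry_out([
  {"dp":[0,0,0.7],"angular":[0,0,0],"grip":0.2},
  {"dp":[0,0,0.7],"angular":[0,0,0],"grip":0.2},
  {"dp":[0,0,0],"angular":[0,0,0],"grip":0.2},
])

```text
time: 6.25
position: [0.5679, 0.0202, 0.0677]
ee_rot: [0.995, -0.104, -0.001, 0.0]
contact_force: [0.2, -0.6, -1.3]
finger_gap: 0.534
grip_force: 20.0
```

```bash
python3 -c "
from h import *
plan([.5682,.0202,.041],-12)
S=env.capture('scene')
cv2.imwrite('pics/s3.png',cv2.resize(S[220:310,250:370],(640,480),interpolation=cv2.INTER_CUBIC))"
```

```text
t 6.25 pos [0.5679 0.0202 0.0677] yaw -11.97 tilt [-0.0015  0.0001] J [-0.09  0.4   1.75 -0.    0.99  1.69] gap 50.2 gf 19.99991345219314 F [ 0.2 -0.6 -1.3]
-> rz 0.03 dp cm then [ 0.03 -0.01  2.67]
```

View pics/s3.png

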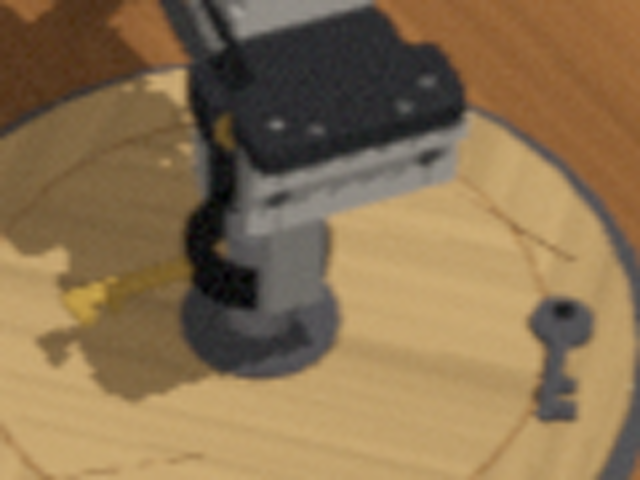

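The ring is over the post with no contact force, and its eye now has the post inside it, at about (235,260) in the crop. I'll lower it onto the foot.

carry_out([
  {"dp":[0,0,1],"angular":[0,0,0],"grip":0.2},
  {"dp":[0,0,1],"angular":[0,0,0],"grip":0.2},
  {"dp":[0,0,0.5],"angular":[0,0,0],"grip":0.2},
  {"dp":[0,0,0.1],"angular":[0,0,0],"grip":0.2},
  {"dp":[0,0,0],"angular":[0,0,0],"grip":0.2},
])

```text
time: 6.92
position: [0.5686, 0.0201, 0.0424]
ee_rot: [0.995, -0.104, 0.0, 0.0]
contact_force: [0.1, 0.5, 0.6]
finger_gap: 0.533
grip_force: 20.0
```

carry_out([
  {"dp":[0,0,0.15],"angular":[0,0,0],"grip":0.2},
  {"dp":[0,0,0.1],"angular":[0,0,0],"grip":0.2},
  {"dp":[0,0,0],"angular":[0,0,0],"grip":0.2},
])

```text
time: 7.3
position: [0.5689, 0.0201, 0.0412]
ee_rot: [0.995, -0.104, 0.001, 0.0]
contact_force: [-1.0, 0.2, 5.9]
finger_gap: 0.536
grip_force: 20.0
```

Contact on the foot, 6 N. I'll release and lift.

carry_out([
  {"dp":[0,0,-0.1],"angular":[0,0,0],"grip":-0.1},
  {"dp":[0,0,0],"angular":[0,0,0],"grip":-0.3},
  {"dp":[0,0,0],"angular":[0,0,0],"grip":-0.3},
  {"dp":[0,0,0],"angular":[0,0,0],"grip":-0.3},
  {"dp":[0,0,-2],"angular":[0,0,0],"grip":-0.3},
  {"dp":[0,0,-5],"angular":[0,0,0],"grip":-0.3},
  {"dp":[0,0,-4],"angular":[0,0,0],"grip":-0.3},
])

```text
time: 8.18
position: [0.5687, 0.0201, 0.1523]
ee_rot: [0.995, -0.104, 0.0, 0.0]
contact_force: [-0.3, 0.2, -0.6]
finger_gap: 0.65
grip_force: 0.0
```

```bash
python3 -c "
from h import *
y=np.radians(-34.2);g=np.array([.4377,.2965])+[np.cos(y)*-.045-np.sin(y)*.008,np.sin(y)*-.045+np.cos(y)*.008];print(g)
plan([*g,.12],-34.2)"
```

```text
[0.40497804 0.3284104 ]
t 8.175 pos [0.5687 0.0201 0.1523] yaw -11.97 tilt [ 0.0005 -0.0001] J [-0.09  0.32  1.64 -0.    1.18  1.69] gap 61.1 gf 0.0 F [-0.3  0.2 -0.6]
-> rz 22.23 dp cm then [-30.87 -16.3    3.23]
```

carry_out([
  {"dp":[0,0,0],"angular":[0,0,-10.5],"grip":-0.3},
  {"dp":[0,0,0],"angular":[0,0,-10.5],"grip":-0.3},
  {"dp":[0,0,0],"angular":[0,0,-10.5],"grip":-0.3},
  {"dp":[0,0,0],"angular":[0,0,-10.5],"grip":-0.3},
  {"dp":[0,0,0],"angular":[0,0,-10.5],"grip":-0.3},
  {"dp":[0,0,0],"angular":[0,0,-10.5],"grip":-0.3},
  {"dp":[0,0,0],"angular":[0,0,-10.5],"grip":-0.3},
  {"dp":[0,0,0],"angular":[0,0,-10.5],"grip":-0.3},
  {"dp":[0,0,0],"angular":[0,0,-10.5],"grip":-0.3},
  {"dp":[0,0,0],"angular":[0,0,-10.5],"grip":-0.3},
])

```text
time: 9.43
position: [0.5684, 0.0201, 0.1507]
ee_rot: [0.686, 0.728, -0.0, -0.0]
contact_force: [0.0, 0.0, 0.4]
finger_gap: 0.651
grip_force: 0.0
```

carry_out([
  {"dp":[0,0,0],"angular":[0,0,-10.5],"grip":-0.4},
  {"dp":[0,0,0],"angular":[0,0,-10.5],"grip":-0.4},
  {"dp":[0,0,0],"angular":[0,0,-10.5],"grip":-0.4},
  {"dp":[0,0,0],"angular":[0,0,-10.5],"grip":-0.4},
  {"dp":[0,0,0],"angular":[0,0,-10.5],"grip":-0.4},
])

```text
time: 10.05
position: [0.5684, 0.0201, 0.1508]
ee_rot: [0.293, 0.956, -0.0, -0.0]
contact_force: [0.4, 0.3, -0.2]
finger_gap: 0.703
grip_force: 0.0
```

```bash
python3 -c "
from h import *
plan([.405,.3284,.10],145.8)"
```

```text
t 10.05 pos [0.5684 0.0201 0.1508] yaw 145.88 tilt [-0.0003 -0.    ] J [-0.09  0.32  1.64 -0.    1.18 -1.06] gap 66.1 gf 0.0 F [ 0.4  0.3 -0.2]
-> rz 0.08 dp cm then [30.84 16.31  5.08]
```

carry_out([
  {"dp":[3.85,2.04,0.6],"angular":[0,0,0],"grip":-0.3},
  {"dp":[3.85,2.04,0.6],"angular":[0,0,0],"grip":-0.3},
  {"dp":[3.85,2.04,0.6],"angular":[0,0,0],"grip":-0.3},
  {"dp":[3.85,2.04,0.6],"angular":[0,0,0],"grip":-0.3},
  {"dp":[3.85,2.04,0.6],"angular":[0,0,0],"grip":-0.3},
  {"dp":[3.85,2.04,0.6],"angular":[0,0,0],"grip":-0.3},
  {"dp":[3.85,2.04,0.6],"angular":[0,0,0],"grip":-0.3},
  {"dp":[3.85,2.04,0.6],"angular":[0,0,0],"grip":-0.3},
  {"dp":[0,0,0],"angular":[0,0,0],"grip":-0.3},
])

```text
time: 11.18
position: [0.4052, 0.3308, 0.1024]
ee_rot: [0.294, 0.956, -0.0, -0.001]
contact_force: [-0.2, -0.5, 0.1]
finger_gap: 0.651
grip_force: 0.0
```

```bash
python3 -c "
from h import *
plan([.405,.3284,.0265],145.8)
T=env.capture('top');S=env.capture('scene');cv2.imwrite('pics/T4f.png',T);cv2.imwrite('pics/S4f.png',S)
f=lambda I,x,y:cv2.resize(I[y:y+60,x:x+80],(400,300),interpolation=cv2.INTER_CUBIC)
cv2.imwrite('pics/s4.png',np.hstack([f(S,258,230),f(T,255,175)]))"
```

```text
t 11.175 pos [0.4052 0.3308 0.1024] yaw 145.76 tilt [-0.0013 -0.0002] J [ 0.55  0.31  1.81  0.    1.03 -0.42] gap 61.2 gf 0.0 F [-0.2 -0.5  0.1]
-> rz -0.04 dp cm then [-0.12 -0.21  7.59]
```

View pics/s4.png

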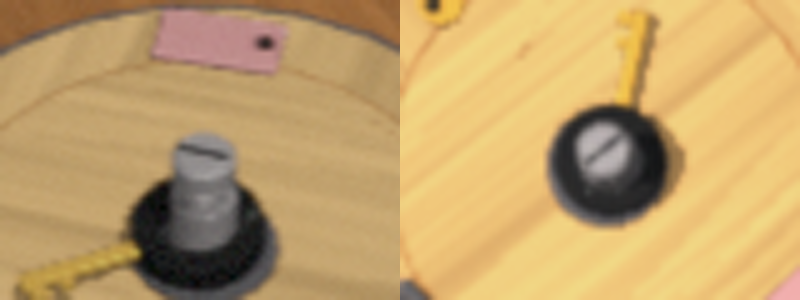

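The fob lies flat on the foot round the post. Now I'll grasp the clip.

carry_out([
  {"dp":[-0.1,-0.2,3],"angular":[0,0,0],"grip":-0.2},
  {"dp":[0,0,3],"angular":[0,0,0],"grip":-0.2},
  {"dp":[0,0,1.55],"angular":[0,0,0],"grip":-0.2},
  {"dp":[0,0,0],"angular":[0,0,0],"grip":-0.2},
])

```text
time: 11.78
position: [0.4072, 0.3253, 0.0268]
ee_rot: [0.297, 0.955, -0.001, -0.0]
contact_force: [-0.1, -0.1, 0.5]
finger_gap: 0.602
grip_force: 0.0
```

```bash
python3 -c "
from h import *
plan([.405,.3284,.0265],145.8)"
```

```text
t 11.775 pos [0.4072 0.3253 0.0268] yaw 145.42 tilt [-0.0009 -0.0011] J [ 0.54  0.4   1.9  -0.    0.84 -0.43] gap 56.6 gf 0.0 F [-0.1 -0.1  0.5]
-> rz -0.38 dp cm then [0.35 0.13 0.03]
```

carry_out([
  {"dp":[0.3,0.1,0],"angular":[0,0,0],"grip":0},
  {"dp":[0,0,0],"angular":[0,0,0],"grip":0.3},
  {"dp":[0,0,0],"angular":[0,0,0],"grip":0.8},
  {"dp":[0,0,0],"angular":[0,0,0],"grip":0.8},
  {"dp":[0,0,0],"angular":[0,0,0],"grip":0.8},
  {"dp":[0,0,0],"angular":[0,0,0],"grip":0.8},
  {"dp":[0,0,0],"angular":[0,0,0],"grip":0.8},
  {"dp":[0,0,-3],"angular":[0,0,0],"grip":0.8},
  {"dp":[0,0,-4],"angular":[0,0,0],"grip":0.8},
], newtons=45)

```text
time: 12.9
position: [0.4036, 0.3286, 0.0967]
ee_rot: [0.296, 0.955, -0.001, -0.001]
contact_force: [1.2, 0.8, -0.5]
finger_gap: 0.211
grip_force: 45.0
```

```bash
python3 -c "
from h import *
th=np.radians(129); u=np.array([np.cos(th),np.sin(th)])
# staging: tip 20 mm short of post surface: seat 37+12+20=70 behind; grip 45 more
n=np.array([-u[1],u[0]]) # left of u; clip +y = left of -u = -n
g=np.array([.5665,.0218])+u*(.070+.045)-n*.008
plan([*g,.0675],129)"
```

```text
t 12.9 pos [0.4036 0.3286 0.0967] yaw 145.53 tilt [-0.0033 -0.002 ] J [ 0.55  0.31  1.82 -0.    1.02 -0.42] gap 19.8 gf 44.99853730201721 F [ 1.2  0.8 -0.5]
-> rz 16.53 dp cm then [-22.6   -5.85   2.92]
```

carry_out([
  {"dp":[0,0,0],"angular":[0,0,8.3],"grip":0.8},
  {"dp":[0,0,0],"angular":[0,0,8.2],"grip":0.8},
  {"dp":[-3.75,-0.98,0],"angular":[0,0,0],"grip":0.8},
  {"dp":[-3.75,-0.98,0],"angular":[0,0,0],"grip":0.8},
  {"dp":[-3.75,-0.98,0],"angular":[0,0,0],"grip":0.8},
  {"dp":[-3.75,-0.98,0],"angular":[0,0,0],"grip":0.8},
  {"dp":[-3.75,-0.98,0.8],"angular":[0,0,0],"grip":0.8},
  {"dp":[-3.75,-0.98,0.8],"angular":[0,0,0],"grip":0.8},
  {"dp":[0,0,0],"angular":[0,0,0],"grip":0.8},
])

```text
time: 14.02
position: [0.5012, 0.1154, 0.0804]
ee_rot: [0.432, 0.902, -0.001, -0.0]
contact_force: [0.2, -0.8, -1.3]
finger_gap: 0.21
grip_force: 45.0
```

```bash
python3 -c "
from h import *
th=np.radians(129); u=np.array([np.cos(th),np.sin(th)])
n=np.array([-u[1],u[0]])
plan([*(np.array([.5665,.0218])+u*.115-n*.008),.0675],129)
T=env.capture('top');S=env.capture('scene');cv2.imwrite('pics/T5f.png',T);cv2.imwrite('pics/S5f.png',S)
f=lambda I,x,y:cv2.resize(I[y:y+60,x:x+80],(640,480),interpolation=cv2.INTER_CUBIC)
cv2.imwrite('pics/s5.png',np.hstack([cv2.resize(S[230:305,280:390],(440,300),interpolation=cv2.INTER_CUBIC),cv2.resize(T[170:245,230:320],(360,300),interpolation=cv2.INTER_CUBIC)]))"
```

```text
t 14.025 pos [0.5012 0.1154 0.0804] yaw 128.83 tilt [-0.0014 -0.0006] J [ 0.09  0.32  1.86 -0.    0.97 -0.59] gap 19.8 gf 44.99746263027191 F [ 0.2 -0.8 -1.3]
-> rz -0.17 dp cm then [ 0.11 -0.02  1.29]
```

View pics/s5.png

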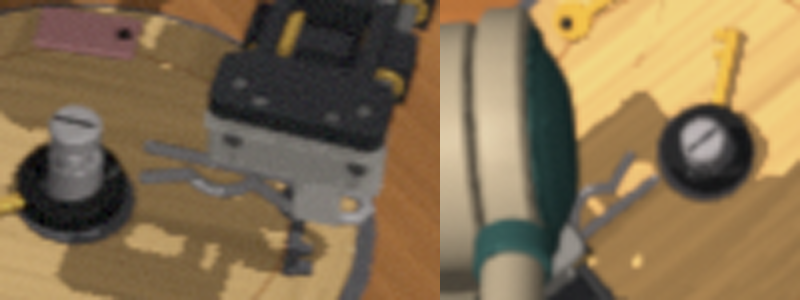

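The leg looks lined up with the hole, with its tip at about (655,180) in the top crop and (148,148) in the scene crop. I'll measure the leg's 3D line numerically.

```bash
cat >> h.py <<'E'
from scipy.ndimage import map_coordinates
def legline(imgs,hole=(.5663,.0218,.044),hy=-51.,ss=np.arange(.016,.036,.002),it=4,dz=-.0235):
    s=env.sense();M=Rn.from_quat(s["ee_rot"]).as_matrix();d=-M[:,0];l=-M[:,1]*0+np.cross([0,0,1],d)
    base=np.array(s["position"])+d*.045-l*.008+[0,0,dz]
    th=np.zeros(4) # lateral, z, yaw, pitch
    def pts(t,ss): return base+l*t[0]+np.array([0,0,1])*t[1]+np.outer(ss,d+l*t[2]+np.array([0,0,1])*t[3])
    for k in range(it):
        obs={}
        for n,I in imgs.items():
            sat=cv2.cvtColor(I,cv2.COLOR_BGR2HSV)[...,1].astype(float)
            q=proj(n,pts(th,ss));t=q[-1]-q[0];t/=np.linalg.norm(t);nn=np.array([-t[1],t[0]])
            w=np.linspace(-3.2,3.2,33);g=q[:,None]+w[None,:,None]*nn
            v=map_coordinates(sat,[g[...,1],g[...,0]],order=1)
            e=np.clip(np.percentile(v,80,axis=1)[:,None]-v-25,0,None)
            e*=np.exp(-(w/(3 if k<2 else 1.8))**2); off=(e*w).sum(1)/(e.sum(1)+1e-6)
            obs[n]=(q+off[:,None]*nn,nn)
        f=lambda t:np.concatenate([((proj(n,pts(t,ss))-o)@nn) for n,(o,nn) in obs.items()]+[t[2:]*1.0])
        th=least_squares(f,th).x
    r=f(th)[:-2];dd=d+l*th[2];yaw=np.degrees(np.arctan2(dd[1],dd[0]))
    seat=base+l*th[0]+[0,0,th[1]];hd=np.array([np.cos(np.radians(hy)),np.sin(np.radians(hy)),0]);hl=np.array([-hd[1],hd[0],0])
    tip=pts(th,np.array([.037]))[0]
    print("seat",seat.round(4),"yaw",yaw.round(2),"pitch deg",np.degrees(th[3]).round(2),"corr mm",(th[:2]*1e3).round(2),"rms px",np.sqrt((r**2).mean()).round(2))
    print("tip rel hole: along",((tip-hole)@hd*1e3).round(2),"left",((tip-hole)@hl*1e3).round(2),"z",((tip-hole)[2]*1e3).round(2))
    # tip edge along the line
    for n,I in imgs.items():
        sat=cv2.cvtColor(I,cv2.COLOR_BGR2HSV)[...,1].astype(float);a=np.arange(.027,.048,.001);q=proj(n,pts(th,a))
        v=map_coordinates(sat,[q[:,1],q[:,0]],order=1);h=(v.min()+v.max())/2;print(n,"tip at s mm",a[np.argmax(v>h)]*1e3, v.round().astype(int).tolist())
    return th
E
python3 -c "
from h import *
im={'top':cv2.imread('pics/T5f.png'),'scene':cv2.imread('pics/S5f.png')}
legline(im)
for n in im:
  print(n); legline({n:im[n]})"
```

```text
seat [0.5214 0.0767 0.0576] yaw -51.14 pitch deg -0.62 corr mm [-1.13  0.25] rms px 0.04
tip rel hole: along -33.92 left -0.41 z 13.16
top tip at s mm 39.00000000000001 [34, 30, 22, 32, 30, 27, 30, 31, 33, 29, 35, 48, 54, 67, 83, 87, 67, 43, 20, 14, 12]
scene tip at s mm 39.00000000000001 [12, 11, 10, 9, 11, 14, 16, 13, 11, 14, 25, 45, 68, 95, 114, 127, 125, 123, 122, 121, 122]
top
seat [ 0.422  -0.0037  0.9846] yaw -50.89 pitch deg 0.19 corr mm [-129.03  927.21] rms px 0.01
tip rel hole: along -34.02 left -128.15 z 940.65
top tip at s mm 27.0 [0, 0, 0, 0, 0, 0, 0, 0, 0, 0, 0, 0, 0, 0, 0, 0, 0, 0, 0, 0, 0]
scene
seat [1.0858 0.5331 0.8588] yaw -51.05 pitch deg 0.01 corr mm [724.72 801.45] rms px 0.0
tip rel hole: along -33.38 left 725.5 z 814.77
scene tip at s mm 27.0 [0, 0, 0, 0, 0, 0, 0, 0, 0, 0, 0, 0, 0, 0, 0, 0, 0, 0, 0, 0, 0]
```

carry_out([
  {"dp":[0,0.04,0.7],"angular":[0,0,0],"grip":0.8},
  {"dp":[0,0,0.62],"angular":[0,0,0],"grip":0.8},
  {"dp":[-0.8,0,0],"angular":[0,0,0],"grip":0.8},
  {"dp":[-0.6,0,0],"angular":[0,0,0],"grip":0.8},
  {"dp":[0,0,0],"angular":[0,0,0],"grip":0.8},
  {"dp":[0,0,0],"angular":[0,0,0],"grip":0.8},
])

```text
time: 14.88
position: [0.5099, 0.1068, 0.0684]
ee_rot: [0.43, 0.903, 0.0, 0.0]
contact_force: [-0.1, 0.0, -1.3]
finger_gap: 0.216
grip_force: 45.0
```

```bash
python3 -c "
from h import *
plan([0.5012,.1154,.067],129)
im={n:env.capture(n) for n in('top','scene')}
for n in im: cv2.imwrite('pics/%s6.png'%n,im[n])
legline(im)
" | cut -c1-150
```

```text
t 14.875 pos [0.5099 0.1068 0.0684] yaw 129.01 tilt [0.0001 0.    ] J [ 0.07  0.34  1.86  0.    0.94 -0.61] gap 20.3 gf 44.997530579566956 F [-0.1  0.
-> rz 0.01 dp cm then [ 1.22 -0.13  0.14]
seat [0.5329 0.0677 0.0482] yaw -55.6 pitch deg -7.61 corr mm [1.28 3.4 ] rms px 0.08
tip rel hole: along -19.67 left -0.08 z -0.67
top tip at s mm 27.0 [27, 25, 19, 14, 11, 11, 10, 10, 10, 9, 8, 8, 10, 10, 7, 5, 7, 9, 10, 10, 10]
scene tip at s mm 28.0 [12, 15, 18, 16, 14, 13, 12, 12, 12, 9, 5, 7, 10, 14, 18, 24, 24, 14, 9, 9, 9]
```

```bash
python3 -c "
from h import *
im={n:cv2.imread('pics/%s6.png'%n) for n in('top','scene')}
for r in((.012,.025),(.008,.022),(.016,.027)): legline(im,ss=np.arange(*r,.0015))
" | cut -c1-110 | grep -v 'tip at'
```

```text
seat [0.5317 0.0667 0.0461] yaw -51.11 pitch deg -1.2 corr mm [-0.31  1.22] rms px 0.05
tip rel hole: along -19.67 left 1.23 z 1.28
seat [0.5315 0.0666 0.0483] yaw -50.37 pitch deg -8.39 corr mm [-0.48  3.5 ] rms px 0.1
tip rel hole: along -19.67 left 1.54 z -1.08
seat [0.5322 0.0671 0.0464] yaw -53.08 pitch deg -2.24 corr mm [0.41 1.51] rms px 0.04
tip rel hole: along -19.67 left 0.68 z 0.91
```

carry_out([
  {"dp":[0,-0.1,0.12],"angular":[0,0,0],"grip":0.8},
  {"dp":[0,0,0],"angular":[0,0,0],"grip":0.8},
  {"dp":[0,0,0],"angular":[0,0,0],"grip":0.8},
])

```text
time: 15.35
position: [0.509, 0.1062, 0.067]
ee_rot: [0.43, 0.903, -0.0, 0.0]
contact_force: [0.4, -0.0, -1.0]
finger_gap: 0.212
grip_force: 45.0
```

```bash
python3 -c "
from h import *
plan([0.5012,.1154,.0672],129)
im={n:env.capture(n) for n in('top','scene')}
for n in im: cv2.imwrite('pics/%s7.png'%n,im[n])
for r in((.012,.025),(.016,.027)): legline(im,ss=np.arange(*r,.0015))
" | cut -c1-150 | grep -v 'tip at'
```

```text
t 15.35 pos [0.509  0.1062 0.067 ] yaw 129.04 tilt [ 0.     -0.0001] J [ 0.07  0.34  1.86 -0.    0.94 -0.61] gap 19.9 gf 44.997639656066895 F [ 0.4 -0
-> rz 0.04 dp cm then [ 1.21 -0.03 -0.02]
seat [0.5308 0.0659 0.0446] yaw -50.61 pitch deg -0.81 corr mm [-0.48  1.03] rms px 0.03
tip rel hole: along -19.64 left 0.44 z 0.06
seat [0.5312 0.0663 0.0453] yaw -52.14 pitch deg -2.97 corr mm [0.03 1.73] rms px 0.04
tip rel hole: along -19.64 left -0.03 z -0.63
```

carry_out([
  {"dp":[-0.5,0,0],"angular":[0,0,0],"grip":0.8},
  {"dp":[-0.3,0,0],"angular":[0,0,0],"grip":0.8},
  {"dp":[-0.3,0,0],"angular":[0,0,0],"grip":0.8},
  {"dp":[0,0,0],"angular":[0,0,0],"grip":0.8},
], newtons=55)

```text
time: 15.95
position: [0.5164, 0.0974, 0.0671]
ee_rot: [0.43, 0.903, 0.0, 0.0]
contact_force: [-0.3, 0.5, -0.7]
finger_gap: 0.211
grip_force: 55.0
```

carry_out([
  {"dp":[-0.4,0,0],"angular":[0,0,0],"grip":0.8},
  {"dp":[-0.4,0,0],"angular":[0,0,0],"grip":0.8},
  {"dp":[-0.4,0,0],"angular":[0,0,0],"grip":0.8},
  {"dp":[0,0,0],"angular":[0,0,0],"grip":0.8},
])

```text
time: 16.45
position: [0.524, 0.088, 0.0671]
ee_rot: [0.43, 0.903, -0.0, 0.0]
contact_force: [-0.2, -0.6, -0.9]
finger_gap: 0.21
grip_force: 55.0
```

```bash
cat >> h.py <<'E'
def ins():
    s=env.sense();hy=np.radians(-51);hd=np.array([np.cos(hy),np.sin(hy),0]);hl=np.array([-hd[1],hd[0],0]);F=np.array(s["contact_force"])
    g=np.array(s["position"])-[.5663,.0218,.0672]
    print("t",s["time"],"seat along mm",((g@hd+.045)*1e3).round(2),"left",(g@hl*1e3+8).round(2),"z",(g[2]*1e3).round(2),"F along",(F@hd).round(1),"left",(F@hl).round(1),"z",F[2].round(1),"gap",round(s["finger_gap"]*94,1))
E
python3 -c "
from h import *
ins();plan([0,0,0],129)"
```

```text
t 16.45 seat along mm -33.05 left 16.8 z -0.12 F along 0.4 left -0.5 z -0.9 gap 19.7
t 16.45 pos [0.524  0.088  0.0671] yaw 129.01 tilt [ 0.0006 -0.0003] J [ 0.04  0.36  1.84 -0.    0.95 -0.65] gap 19.7 gf 54.997462034225464 F [-0.2 -0.6 -0.9]
-> rz 0.01 dp cm then [ 26.14 -46.26   6.71]
```

carry_out([
  {"dp":[-0.4,0,0],"angular":[0,0,0],"grip":0.8},
  {"dp":[-0.4,0,0],"angular":[0,0,0],"grip":0.8},
  {"dp":[-0.4,0,0],"angular":[0,0,0],"grip":0.8},
  {"dp":[0,0,0],"angular":[0,0,0],"grip":0.8},
])

```text
time: 16.95
position: [0.5319, 0.0788, 0.0671]
ee_rot: [0.43, 0.903, 0.0, 0.001]
contact_force: [1.6, 0.5, -0.5]
finger_gap: 0.21
grip_force: 55.0
```

```bash
python3 -c "
from h import *
ins()"
```

```text
t 16.95 seat along mm -20.97 left 17.14 z -0.06 F along 0.6 left 1.6 z -0.5 gap 19.7
```

carry_out([
  {"dp":[-0.3,0,0],"angular":[0,0,0],"grip":0.8},
  {"dp":[-0.3,0,0],"angular":[0,0,0],"grip":0.8},
  {"dp":[0,0,0],"angular":[0,0,0],"grip":0.8},
])

```text
time: 17.32
position: [0.5356, 0.0741, 0.0672]
ee_rot: [0.43, 0.903, 0.0, 0.001]
contact_force: [1.1, 1.3, -0.5]
finger_gap: 0.21
grip_force: 55.0
```

```bash
python3 -c "
from h import *
ins()"
```

```text
t 17.325 seat along mm -14.96 left 17.05 z -0.02 F along -0.3 left 1.7 z -0.5 gap 19.7
```

carry_out([
  {"dp":[-0.25,0,0],"angular":[0,0,0],"grip":0.8},
  {"dp":[-0.25,0,0],"angular":[0,0,0],"grip":0.8},
  {"dp":[0,0,0],"angular":[0,0,0],"grip":0.8},
])

```text
time: 17.7
position: [0.539, 0.0698, 0.0672]
ee_rot: [0.43, 0.903, -0.0, 0.001]
contact_force: [1.7, 1.1, -0.2]
finger_gap: 0.21
grip_force: 55.0
```

```bash
python3 -c "
from h import *
ins()"
```

```text
t 17.7 seat along mm -9.5 left 16.99 z 0.02 F along 0.2 left 2.0 z -0.2 gap 19.7
```

carry_out([
  {"dp":[-0.25,0,0],"angular":[0,0,0],"grip":0.8},
  {"dp":[-0.25,0,0],"angular":[0,0,0],"grip":0.8},
  {"dp":[0,0,0],"angular":[0,0,0],"grip":0.8},
])

```text
time: 18.08
position: [0.5413, 0.0661, 0.067]
ee_rot: [0.43, 0.903, -0.0, 0.0]
contact_force: [1.7, 0.2, 0.4]
finger_gap: 0.21
grip_force: 55.0
```

```bash
python3 -c "
from h import *
ins()
T=env.capture('top');S=env.capture('scene')
cv2.imwrite('pics/s8.png',np.hstack([cv2.resize(S[230:300,270:360],(450,350),interpolation=cv2.INTER_CUBIC),cv2.resize(T[180:235,265:320],(350,350),interpolation=cv2.INTER_CUBIC)]))"
```

```text
t 18.075 seat along mm -5.2 left 16.45 z -0.17 F along 0.9 left 1.5 z 0.4 gap 19.7
```

View pics/s8.png

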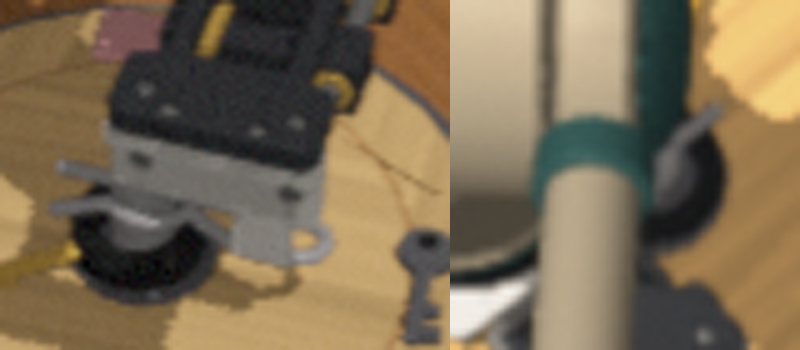

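The leg's end shows beyond the post at (65,168) and the bent leg passes round its outside at (130,215). I'll press on to the stop.

carry_out([
  {"dp":[-0.25,0,0],"angular":[0,0,0],"grip":0.8},
  {"dp":[-0.15,0,0],"angular":[0,0,0],"grip":0.8},
  {"dp":[0,0,0],"angular":[0,0,0],"grip":0.8},
])

```text
time: 18.55
position: [0.5432, 0.0633, 0.0669]
ee_rot: [0.43, 0.903, -0.0, -0.0]
contact_force: [-0.9, 0.2, 1.2]
finger_gap: 0.21
grip_force: 55.0
```

```bash
python3 -c "
from h import *
ins()"
```

```text
t 18.55 seat along mm -1.78 left 16.18 z -0.33 F along -0.7 left -0.6 z 1.2 gap 19.8
```

carry_out([
  {"dp":[-0.15,0,0],"angular":[0,0,0],"grip":0.8},
  {"dp":[-0.1,0,0],"angular":[0,0,0],"grip":0.8},
  {"dp":[0,0,0],"angular":[0,0,0],"grip":0.8},
])

```text
time: 18.92
position: [0.545, 0.0617, 0.0669]
ee_rot: [0.43, 0.903, -0.0, -0.0]
contact_force: [-1.7, 1.0, 1.4]
finger_gap: 0.209
grip_force: 55.0
```

```bash
python3 -c "
from h import *
ins()"
```

```text
t 18.925 seat along mm 0.56 left 16.55 z -0.25 F along -1.9 left -0.7 z 1.4 gap 19.7
```

carry_out([
  {"dp":[-0.12,0,0],"angular":[0,0,0],"grip":0.8},
  {"dp":[0,0,0],"angular":[0,0,0],"grip":0.8},
])

```text
time: 19.18
position: [0.5452, 0.0614, 0.0668]
ee_rot: [0.43, 0.903, 0.0, -0.001]
contact_force: [-3.5, 5.5, 1.6]
finger_gap: 0.21
grip_force: 55.0
```

```bash
python3 -c "
from h import *
ins()"
```

```text
t 19.175 seat along mm 0.97 left 16.51 z -0.35 F along -6.5 left 0.8 z 1.6 gap 19.7
```

carry_out([
  {"dp":[-0.12,0,0],"angular":[0,0,0],"grip":0.8},
  {"dp":[0,0,0],"angular":[0,0,0],"grip":0.8},
])

```text
time: 19.42
position: [0.5453, 0.0611, 0.0667]
ee_rot: [0.431, 0.903, 0.0, -0.002]
contact_force: [-2.9, 6.7, 2.0]
finger_gap: 0.211
grip_force: 55.0
```

```bash
python3 -c "
from h import *
ins()"
```

```text
t 19.425 seat along mm 1.23 left 16.44 z -0.51 F along -7.0 left 2.0 z 2.0 gap 19.8
```

carry_out([
  {"dp":[-0.12,0,0],"angular":[0,0,0],"grip":0.8},
  {"dp":[0,0,0],"angular":[0,0,0],"grip":0.8},
])

```text
time: 19.68
position: [0.5454, 0.0609, 0.0666]
ee_rot: [0.431, 0.902, 0.001, -0.003]
contact_force: [-4.4, 7.9, 1.2]
finger_gap: 0.21
grip_force: 55.0
```

```bash
python3 -c "
from h import *
ins()"
```

```text
t 19.675 seat along mm 1.46 left 16.37 z -0.64 F along -8.9 left 1.6 z 1.2 gap 19.7
```

carry_out([
  {"dp":[-0.15,0,0],"angular":[0,0,0],"grip":0.8},
  {"dp":[0,0,0],"angular":[0,0,0],"grip":0.8},
])

```text
time: 19.92
position: [0.5455, 0.0606, 0.0664]
ee_rot: [0.431, 0.902, 0.001, -0.004]
contact_force: [-5.8, 10.4, 2.9]
finger_gap: 0.215
grip_force: 55.0
```

```bash
python3 -c "
from h import *
ins()"
```

```text
t 19.925 seat along mm 1.71 left 16.23 z -0.79 F along -11.7 left 2.0 z 2.9 gap 20.2
```

carry_out([
  {"dp":[-0.06,0,0],"angular":[0,0,0],"grip":0.8},
  {"dp":[0,0,0],"angular":[0,0,0],"grip":0.8},
  {"dp":[0,0,0],"angular":[0,0,0],"grip":0.8},
  {"dp":[0,0,0],"angular":[0,0,0],"grip":0.8},
])

```text
time: 20.42
position: [0.5454, 0.0606, 0.0663]
ee_rot: [0.431, 0.902, 0.001, -0.004]
contact_force: [-5.6, 10.8, 3.0]
finger_gap: 0.211
grip_force: 55.0
```

```bash
python3 -c "
from h import *
ins()"
```

```text
t 20.425 seat along mm 1.75 left 16.17 z -0.89 F along -12.0 left 2.4 z 3.0 gap 19.8
```

carry_out([
  {"dp":[0,0,0],"angular":[0,0,0],"grip":0.8},
  {"dp":[0,0,0],"angular":[0,0,0],"grip":0.8},
  {"dp":[0,0,0],"angular":[0,0,0],"grip":0.8},
])

```text
time: 20.8
position: [0.5454, 0.0606, 0.0663]
ee_rot: [0.431, 0.902, 0.001, -0.004]
contact_force: [-6.3, 11.7, 3.5]
finger_gap: 0.208
grip_force: 55.0
```

```bash
python3 -c "
from h import *
ins()"
```

```text
t 20.8 seat along mm 1.74 left 16.18 z -0.89 F along -13.0 left 2.5 z 3.5 gap 19.6
```

carry_out([
  {"dp":[0.2,0,0],"angular":[0,0,0],"grip":0.8},
  {"dp":[0.2,0,0],"angular":[0,0,0],"grip":0.8},
  {"dp":[0,0,0],"angular":[0,0,0],"grip":0.8},
])

```text
time: 21.18
position: [0.5452, 0.0612, 0.0668]
ee_rot: [0.43, 0.903, 0.0, -0.001]
contact_force: [-3.1, 5.3, 2.2]
finger_gap: 0.207
grip_force: 55.0
```

```bash
python3 -c "
from h import *
ins()"
```

```text
t 21.175 seat along mm 1.14 left 16.39 z -0.41 F along -6.1 left 0.9 z 2.2 gap 19.5
```

carry_out([
  {"dp":[0.12,0,0],"angular":[0,0,0],"grip":0.8},
  {"dp":[0,0,0],"angular":[0,0,0],"grip":0.3},
  {"dp":[0,0,0],"angular":[0,0,0],"grip":0.1},
  {"dp":[0,0,0],"angular":[0,0,0],"grip":0.1},
  {"dp":[0,0,0],"angular":[0,0,0],"grip":0.1},
  {"dp":[0,0,-1],"angular":[0,0,0],"grip":0.1},
  {"dp":[0,0,-3],"angular":[0,0,0],"grip":0.1},
  {"dp":[0,0,-4],"angular":[0,0,0],"grip":0.1},
  {"dp":[3,0,-4],"angular":[0,0,0],"grip":0.1},
  {"dp":[5,0,-3],"angular":[0,0,0],"grip":0.1},
])

```text
time: 22.42
position: [0.4963, 0.1233, 0.2195]
ee_rot: [0.431, 0.902, 0.001, 0.002]
contact_force: [-0.6, 0.7, 0.7]
finger_gap: 0.452
grip_force: 0.0
```

carry_out([
  {"dp":[5,0,-2],"angular":[0,0,0],"grip":0.1},
  {"dp":[5,0,0],"angular":[0,0,0],"grip":0.1},
  {"dp":[5,0,0],"angular":[0,0,0],"grip":0.1},
  {"dp":[0,0,0],"angular":[0,0,0],"grip":0.1},
])

```text
time: 22.92
position: [0.3986, 0.2417, 0.238]
ee_rot: [0.428, 0.904, 0.001, 0.0]
contact_force: [0.8, 0.1, -0.4]
finger_gap: 0.45
grip_force: 0.0
```

```bash
python3 -c "
from h import *
T=env.capture('top');S=env.capture('scene');plan([0,0,0],129)
cv2.imwrite('pics/s9.png',np.hstack([cv2.resize(S[225:315,225:375],(450,300),interpolation=cv2.INTER_CUBIC),cv2.resize(T[165:235,240:320],(343,300),interpolation=cv2.INTER_CUBIC)]))
for p0 in ([.5665,.0218,np.radians(-51)],):
  for n,I in(('top',T),('scene',S)):
    x,f=clipfit(I,n,np.array(p0),.044);print(n,x.round(4),f)"
```

```text
t 23.025 pos [0.4009 0.2399 0.2377] yaw 129.12 tilt [ 0.0017 -0.0003] J [ 0.39  0.11  1.71 -0.    1.33 -0.29] gap 42.5 gf 0.0 F [-0.2  0.8  0.8]
-> rz 0.12 dp cm then [  6.59 -46.25  23.77]
top [ 0.5675  0.0204 -0.8764] -0.5945502050018431
scene [ 0.5655  0.0242 -1.0035] -0.5595031225168071
```

View pics/s9.png

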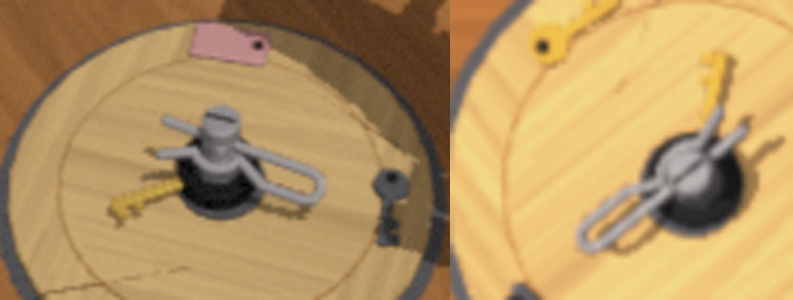

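The clip is home: its straight leg runs through the post and the belly sits round the outside at (222,165). The fob lies on the foot and the bystanders haven't moved. I'll hand the job in.

```bash
python3 -c "
from h import *
print(env.close_job())"
```

```text
the job is handed in; nothing more can be done
None
```

The job is handed in: the fob lies on the post's foot, and the R-clip was pushed home to the neck stop, held there at about 12–13 N for about 0.9 s and let go, at 23 s on the robot's clock with the bystanders still in place.

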